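# Slide the tile carriage past the spring catch into the colour meter

### The job

Load the reference tile into the roast-colour meter: with a fingertip press the orange spring catch bar down just behind the carriage and, still holding it down, push the carriage by its blue plate over the catch and along the rails until it is fully home against the stop. Then let go and move clear, so that the catch springs up through the carriage's slot and locks it. Only press and push: do not lift the carriage, and leave everything else where it stands.

Things in the scene. Friction and masses are not known exactly. Their poses are not given: they have to be found in the camera images.
- meter: Roast-colour meter, fixed: base plate 130 mm wide, top 3 mm above the table, with two side rails (93 mm apart inside, 22 mm high) leading into a grey hood 95 mm high. Origin on the table, midway between the rails; x points along the rails into the hood (the way the carriage goes in), z up. In x the plate spans -120 to 305 mm, the hood 160 to 305.
- stop (a point): End stop inside the hood, x = 228 mm of the meter, 25 mm above the table: the carriage's front edge rests against it when fully home. Before the hood, steel hold-down lips (36 mm high, 78 mm apart) overhang the carriage's edges from x = 85 to 165 mm of the meter.
- catch (a joint): Depth of the orange spring catch, m: 0 up, 0.015 fully down. One part moving straight up and down: a flat press bar and a nose at its front end. The spring takes 3 N to start and 7.5 N fully down. The nose clears the carriage's underside from 0.009 on; aim for 0.012. The bar may be pressed anywhere, and a finger can slide along it while pressing.
- catch_pad (a point): Point on top of the orange press bar near its rear end, at x = -80 mm of the meter; 22 mm above the table when up. The bar is 26 mm wide, on the centre line from x = -115 to 135 mm of the meter; it runs on under the carriage, and is open to a finger behind the carriage.
- catch_nose (a point): Top of the catch's nose, 10 mm long, 16 mm wide, at x = 130 mm of the meter; 33 mm above the table when up. Standing up it blocks the carriage's front edge; with the carriage home it rises through the carriage's slot and locks it.
- carriage: Loose black carriage between the rails, 150 x 90 mm, 0.25 to 0.5 kg, white tile disc on it. Origin at the centre of its underside, 3 mm above the table; axes as the meter's. Deck 24 to 30 mm above the table, hollow below; slot 18 x 24 mm at its x = -22 mm. Origin starts at x = 12 to 42 mm of the meter; 153 mm is fully home.
- push_plate (a point): Centre of the rear face of the carriage's blue push plate (60 mm wide, 6 mm thick, 30 to 60 mm above the table); 45 mm above the table, at x = -75 mm of the carriage, flush with the carriage's rear edge.
- cup_white: Bystander, not to be disturbed: white espresso mug, 68 mm wide, 58 mm high, loose; origin at the centre of its underside.
- cup_blue: Bystander, not to be disturbed: blue espresso mug, 68 mm wide, 58 mm high, loose; origin at the centre of its underside.
- dosing_cup: Bystander, not to be disturbed: steel dosing cup, 56 mm wide, 50 mm high, loose; origin at the centre of its underside.
- tamper: Bystander, not to be disturbed: steel tamper standing on its foot, 56 mm wide, 74 mm high, loose; origin at the centre of its underside.
- brush: Bystander, not to be disturbed: brush lying flat, about 160 mm long, loose; origin at the middle of its length, on the table.
- jar: Bystander, not to be disturbed: amber jar with a black cap, 66 mm wide, 95 mm high, loose; origin at the centre of its underside.
Mind the look-alikes: they are no part of the job. Leave any brown, red or turquoise look-alike of the carriage alone.

How it is judged:
By the outcome, as a careful person would: the job done as asked, in the order asked, and still so for the second after the job is handed in, with the robot touching nothing.
It also fails if it takes over 35 s, if anything falls off the work surface, if the arm or the gripper's body presses on something with over 40 N, if the wrist force passes 120 N, or if a joint passes its speed limit or range.

### The arm

A 6-joint arm with a two-finger parallel gripper is mounted at the origin on the work surface. World frame = base frame: x ahead of the robot, y to its left, z up, the work surface at z = 0. Lengths are in m, angles in rad, forces in N, time in s.
With the tool pointing down it reaches from about 0.275 to 0.725 m from the base axis. Payload 5.6 kg.
Tool frame: the origin (TCP) lies on the centre line of the jaws, within the pads' length; the fingertips stand 22 mm ahead of it and the grasp point (between the pads) lies 3 mm ahead of it; z points along the fingers, y is the line along which they close (so a half turn about z gives the same grasp; the last joint's range is limited). The gripper opens to 85 mm and grips with 20 to 120 N. Pads are 22 mm wide; open, the fingers measure 114 mm over their backs; the gripper's body (76 mm by 85 mm) begins 54 mm behind the grasp point. The pads swing forward as they close: fully open they stand 13 mm farther back than shut.
Start: joints at [1.522, 0.255, 0.108, 0, -1.424, -0.285], TCP at [0.18, 0.52, 0.253] pointing down, gripper open.
Joint ranges: [-2.95, 2.95], [-1.21, 1.97], [-1.09, 1.5], [-2.87, 1.71], [-2.94, -0.07], [-3.05, 3.05]. Speed limits (rad/s): [2.57, 2.57, 3.14, 3.14, 3.14, 3.14].

### API

Orientations are given as [roll, pitch, yaw] about the fixed x, y, z axes, in that order (R = Rz(yaw) Ry(pitch) Rx(roll)).
In Python, from plant import robot, optics, hand_in, nets, telemetry gives the robot as it stands. Calls block until the motion is done:
- robot.move_pose(position, orientation): joint-space move of the TCP to a pose.
- robot.move_linear(position, v=0.15, rot=None, stop_force=None): straight line of the TCP; rot=None keeps the orientation; v is the mean speed in m/s. With stop_force (N) it stops when the force on the tool has changed by that much, and returns True; else False.
- robot.goto_joints(angles): joint-space move.
- robot.grip(opening, effort=None): finger opening in m; effort is the grip in N (None keeps the last); returns when the fingers have stopped.
- robot.pause(seconds).
- robot.inverse_kinematics(position, orientation): joint angles nearest the present ones, or None.
- optics.capture(name): name is "side" or "top"; returns the picture (384x512x3 uint8, red, green, blue); there is no depth.
- optics.camera_model(name): a dict with "fx", "fy", "cx", "cy" (pixels), "R" (3x3) and "t" (3): a world point X has camera coordinates R X + t. Camera axes: x right, y down, z forward; pixel columns grow to the right and rows downward; lengths in m; the calibration is good to about 2 mm. A picture is of the moment at which its call begins. camera_model takes no time and is no camera call.
A pose or a line that the arm cannot do raises robot.IKError and nothing moves.
- hand_in(): hands the job in; it is judged then, once.
Trained networks look in the newest picture that a camera, given by its name, has taken for a name from the list of things; names that differ only in an ending like _2 or _b are one class to them, and where a whole thing is asked for, a point or a joint stands for the part that bears it (a point fixed in the world has none). Each returns a list of dicts, best first, with "conf" (0 to 1); they miss things now and then, are a little off and sometimes report something else, mostly with a low value. They report only what shows in the picture. A call takes as long as a camera call. They do not tell look-alikes from the thing itself.
- nets.look_for(label, camera): "pixel" ([column, row] in pixels, amid what is visible of it).
- nets.cut_out(label, camera): "mask" (384x512 bool, what is visible of it) and "pixel" ([column, row] in pixels, amid what is visible of it).
- nets.place_of(label, camera): "pixel" ([column, row] in pixels: a listed point, or the origin of a listed thing).
Readings, each from a call of its own:
- telemetry.read_time(): time.
- telemetry.read_joint_pos(): joint angles.
- telemetry.read_qd(): joint speeds.
- telemetry.read_tau(): joint torques, N m.
- telemetry.read_tcp_pos(): TCP position.
- telemetry.read_ee_rot(): TCP orientation.
- telemetry.read_force(): force on the tool from outside, world axes, zero at the start.
- telemetry.read_ft_torque(): the same for the moment, N m.
- telemetry.read_opening(): finger opening in m.
- telemetry.read_grip_force(): force on a finger pad.
Only numpy, scipy, OpenCV 4.12 (cv2) and the standard library are available. Lean on these libraries where they do the work, as an engineer would, in place of code of your own. Each camera call takes 0.05 s, during which the arm holds its last target. There are 200 camera calls.

## Working session

There is one attempt and no reset: what is moved stays moved. The work goes in short steps, each a Python script; the robot and the scene stay as the last script left them, time stands still between calls to the robot, and variables do not carry over. Pictures are saved under pics/ and viewed, at most 10 in all, crops included, and the job is handed in when it is done.

```bash
mkdir -p pics; cat > h.py <<'E'
from plant import robot, optics, hand_in, nets, telemetry
import numpy as np, cv2
def ray(cam,px,z):
    m=optics.camera_model(cam);R=np.array(m["R"]);t=np.array(m["t"])
    c=-R.T@t; d=R.T@np.array([(px[0]-m["cx"])/m["fx"],(px[1]-m["cy"])/m["fy"],1])
    return c+d*(z-c[2])/d[2]
def proj(cam,X):
    m=optics.camera_model(cam);p=np.array(m["R"])@np.array(X)+np.array(m["t"])
    return np.array([m["fx"]*p[0]/p[2]+m["cx"],m["fy"]*p[1]/p[2]+m["cy"]])
E
python3 - <<'E'
from h import *
a=optics.capture("top");b=optics.capture("side")
cv2.imwrite("pics/t.png",cv2.resize(a[:,:,::-1],(800,600),interpolation=2));cv2.imwrite("pics/s.png",cv2.resize(b[:,:,::-1],(800,600),interpolation=2))
H={"meter":0,"catch_pad":.022,"catch_nose":.033,"carriage":.003,"push_plate":.045,"stop":.025}
for cam in("top","side"):
  for l,z in H.items():
    for d in nets.place_of(l,cam)[:4]: print(cam,l,round(d["conf"],2),np.round(d["pixel"],1),ray(cam,d["pixel"],z).round(4))
print(telemetry.read_time())
E
```

```text
top meter 0.9 [253.1 195.9] [ 0.5232 -0.0086  0.    ]
top catch_pad 0.9 [277.3 204.6] [ 0.4984 -0.0793  0.022 ]
top catch_nose 0.58 [213.6 174.3] [0.581  0.1062 0.033 ]
top carriage 0.97 [248.5 190.6] [0.5383 0.0052 0.003 ]
top carriage 0.69 [355.5 109.1] [ 0.789  -0.3077  0.003 ]
top carriage 0.65 [158.  282.4] [0.2665 0.2602 0.003 ]
top carriage 0.62 [345.9 210.4] [ 0.4867 -0.2815  0.003 ]
top push_plate 0.98 [272.8 198.6] [ 0.5143 -0.0652  0.045 ]
top push_plate 0.91 [379.8  91.7] [ 0.8313 -0.3688  0.045 ]
top push_plate 0.87 [346.4 237.5] [ 0.4091 -0.2754  0.045 ]
top push_plate 0.75 [131.6 269.7] [0.3057 0.3267 0.045 ]
top stop 0.21 [213.2 175.5] [0.5783 0.108  0.025 ]
side meter 0.9 [250. 211.] [ 0.5321 -0.0085  0.    ]
side meter 0.19 [288.7 191.5] [ 0.6926 -0.0171  0.    ]
side catch_pad 0.63 [265.8 215.4] [ 0.5191 -0.08    0.022 ]
side catch_nose 0.53 [237.  181.4] [0.5894 0.1004 0.033 ]
side carriage 0.83 [247.2 207.6] [0.5364 0.0066 0.003 ]
side carriage 0.79 [113.1 211.5] [0.2679 0.2685 0.003 ]
side carriage 0.59 [315.  258.6] [ 0.4786 -0.2733  0.003 ]
side carriage 0.44 [257.5 205.5] [ 0.5646 -0.007   0.003 ]
side push_plate 0.97 [112.7 187.4] [0.3058 0.3216 0.045 ]
side push_plate 0.9 [297.5 259.8] [ 0.404  -0.2778  0.045 ]
side push_plate 0.62 [419.  200.2] [ 0.8311 -0.3597  0.045 ]
side push_plate 0.58 [258.6 205.7] [ 0.5149 -0.0578  0.045 ]
side stop 0.95 [221.1 171.3] [0.6141 0.1981 0.025 ]
0.7
```

View pics/t.png

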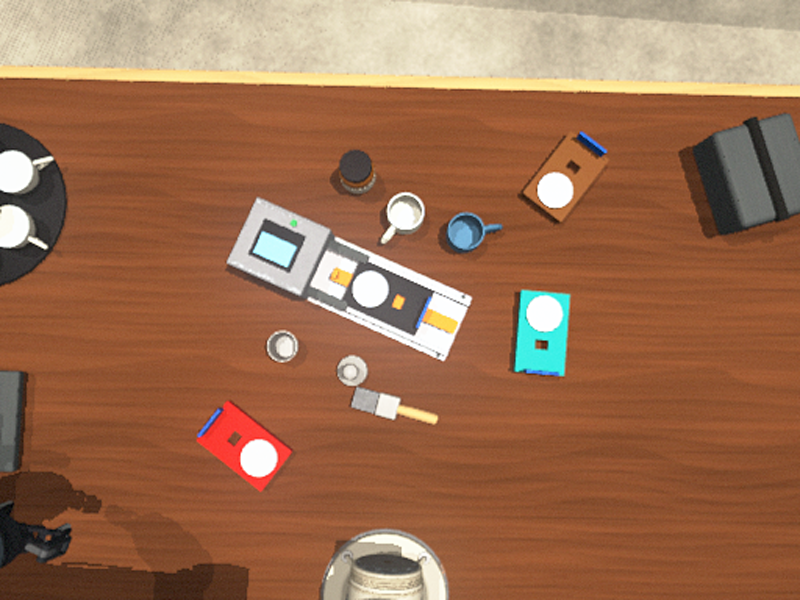

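View pics/s.png

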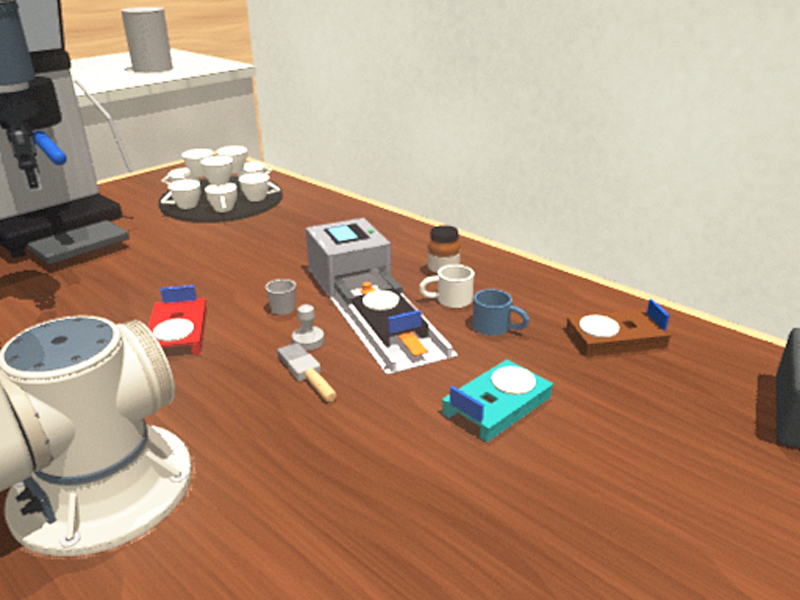

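The black carriage sits on the meter at (248,191) in the top picture and (247,208) in the side picture. The look-alikes in the top picture are brown (361,114), turquoise (347,214) and red (157,286). I choose the black one, which stands between the rails. Next I fit the meter pose over all detections and check it in one crop.

```bash
cat > fit.py <<'E'
from h import *
from scipy.optimize import least_squares
O={"top":{"meter":(253.1,195.9),"catch_pad":(277.3,204.6),"catch_nose":(213.6,174.3),"carriage":(248.5,190.6),"push_plate":(272.8,198.6)},
"side":{"meter":(250,211),"catch_pad":(265.8,215.4),"catch_nose":(237,181.4),"carriage":(247.2,207.6),"push_plate":(258.6,205.7),"stop":(221.1,171.3)}}
def loc(s): return {"meter":(0,0),"catch_pad":(-.08,.022),"catch_nose":(.13,.033),"stop":(.228,.025),"carriage":(s,.003),"push_plate":(s-.075,.045)}
def W(p,x,y,z): c,s=np.cos(p[2]),np.sin(p[2]); return np.array([p[0]+c*x-s*y,p[1]+s*x+c*y,z])
def res(p): return np.concatenate([proj(c,W(p,loc(p[3])[l][0],0,loc(p[3])[l][1]))-px for c in O for l,px in O[c].items()])
r=least_squares(res,[.525,-.009,1.16,.02],loss="soft_l1",x_scale=[.1,.1,1,.1])
E
python3 - <<'E'
from fit import *
p=r.x;print(p,np.degrees(p[2]));print(r.fun.size,res(p).round(1))
np.save("p.npy",p)
a=optics.capture("top");x0,y0=135,110;k=4
im=cv2.resize(a[y0:y0+140,x0:x0+190,::-1],None,fx=k,fy=k,interpolation=2)
def dr(pts,col):
    q=np.array([(proj("top",W(p,*t))-(x0,y0)+.5)*k for t in pts]).astype(np.int32);cv2.polylines(im,[q],True,col,1)
s=p[3]
dr([(-.12,-.065,.003),(-.12,.065,.003),(.16,.065,.003),(.16,-.065,.003)],(0,255,0))
dr([(.16,-.065,.095),(.16,.065,.095),(.305,.065,.095),(.305,-.065,.095)],(0,255,255))
dr([(s-.075,-.045,.03),(s-.075,.045,.03),(s+.075,.045,.03),(s+.075,-.045,.03)],(255,0,255))
dr([(-.115,-.013,.022),(-.115,.013,.022),(s-.075,.013,.022),(s-.075,-.013,.022)],(255,255,0))
cv2.imwrite("pics/c.png",im)
for x,z in((s-.1,.15),(s-.1,.03),(.067,.03),(.067,.15)):
  for y in(p[2],p[2]-np.pi): print(x,z,robot.inverse_kinematics(W(p,x,0,z),[np.pi,0,y]))
E
```

```text
[ 0.53170883 -0.0107225   1.18382455  0.01847095] 67.82815012839023
22 [ 0.8 -2.9  1.9 -1.  -1.2  0.  -0.4 -0.1 -0.8  1.4  0.5  0.3 -3.1  3.3
 -4.2  0.   0.6 -0.3  0.3  1.3  0.3 -0.6]
-0.08152905149313787 0.15 [ 0.13817777  0.2306437  -0.19368107  0.         -1.14647156  2.6164431 ]
-0.08152905149313787 0.15 [ 0.13817777  0.2306437  -0.19368107  0.         -1.14647156 -0.52514955]
-0.08152905149313787 0.03 [ 0.13817777  0.36083284 -0.36244797  0.         -0.84751551  2.6164431 ]
-0.08152905149313787 0.03 [ 0.13817777  0.36083284 -0.36244797  0.         -0.84751551 -0.52514955]
0.067 0.03 [ 0.37154826  0.44297851 -0.22590892  0.         -0.9019089   2.38307261]
0.067 0.03 [ 0.37154826  0.44297851 -0.22590892  0.         -0.9019089  -0.75852004]
0.067 0.15 [ 0.37154826  0.32555299 -0.06194009  0.         -1.18330325  2.38307261]
0.067 0.15 [ 0.37154826  0.32555299 -0.06194009  0.         -1.18330325 -0.75852004]
```

View pics/c.png

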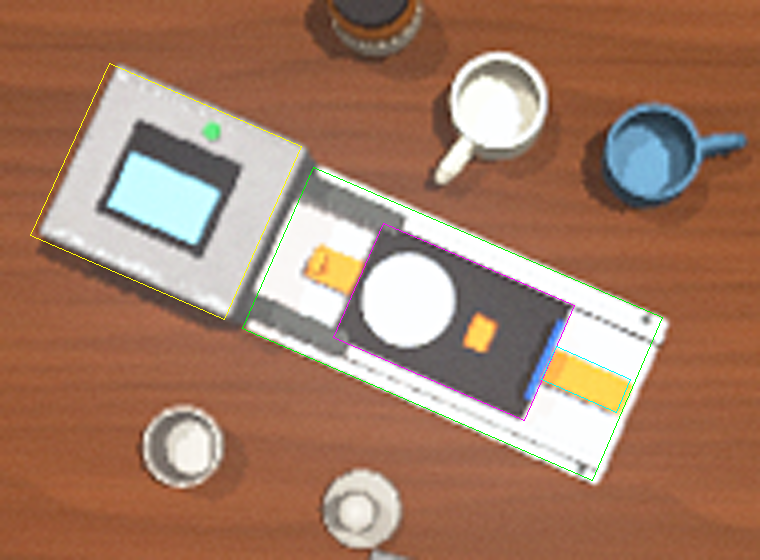

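The fit matches the picture: hood and carriage outlines lie on the real edges, and the bar sits about 2 mm toward meter +y. Now I close the fingers, approach and press.

```bash
python3 - <<'E'
from fit import *
p=r.x.copy(); p[:2]=W(p,0,.002,0)[:2]; np.save("p.npy",p)
o=[np.pi,0,p[2]-np.pi]; x=p[3]-.075-.021
robot.move_pose(W(p,x,0,.15),o); robot.grip(0,20)
robot.move_linear(W(p,x,0,.058),v=.12)
f0=np.array(telemetry.read_force())
print(robot.move_linear(W(p,x,0,.032),v=.04,stop_force=15))
print(telemetry.read_tcp_pos(),f0,telemetry.read_force(),telemetry.read_opening(),telemetry.read_time())
for n in("top","side"):
  a=optics.capture(n); c=proj(n,W(p,x,0,.03)).astype(int);a=a[c[1]-55:c[1]+55,c[0]-75:c[0]+75,::-1]
  cv2.imwrite(f"pics/p_{n}.png",cv2.resize(a,None,fx=4,fy=4,interpolation=2))
E
```

```text
False
[ 0.50099103 -0.08173788  0.03226916] [-0.16330008 -0.08195456 -0.14979187] [-0.68246304  0.91414427  5.10352801] 1.8780702034672426e-05 5.6833
```

View pics/p_side.png

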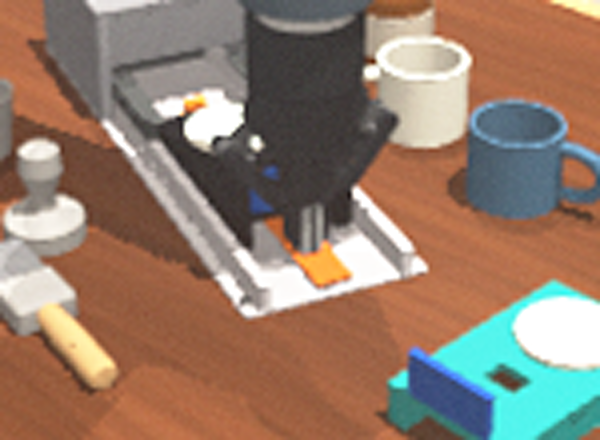

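The fingertip (about (315,245) in the crop) stands on the orange bar's centre line behind the blue plate. The force of about 5.2 N suggests a depth near 7.5 mm, so I press a little deeper, guided by force.

```bash
python3 - <<'E'
from fit import *
p=np.load("p.npy"); x=p[3]-.096
def st():
    robot.pause(.15); f=np.mean([telemetry.read_force() for _ in range(5)],0); t=telemetry.read_tcp_pos(); print(np.round(f,2),np.round(t,4),telemetry.read_time()); return f
st()
for z in(.030,.028):
    robot.move_linear(W(p,x,0,z),v=.02); st()
E
```

```text
[-0.64  1.48  5.23] [ 0.501  -0.0817  0.0324] 5.9333
[0.19 0.17 5.68] [ 0.501  -0.0817  0.0304] 6.3333
[-2.74  2.01 10.75] [ 0.501  -0.0818  0.029 ] 6.7333
```

It bottoms at TCP z ≈ 0.029, which agrees with the given geometry (fingertip 22 mm ahead, bar 7 mm high when fully down). I hold at about 12.7 mm depth and push.

```bash
python3 - <<'E'
from fit import *
p=np.load("p.npy"); x=p[3]-.096
c=np.array([np.cos(p[2]),np.sin(p[2]),0])
def st():
    f=np.mean([telemetry.read_force() for _ in range(5)],0); t=np.array(telemetry.read_tcp_pos()); d=t-W(p,0,0,0)
    print("F",np.round(f,2),"fx",round(f@c,2),"x",round(d@c,4),"z",round(t[2],4),telemetry.read_time())
robot.move_linear(W(p,x,0,.031),v=.02); robot.pause(.1); st()
print(robot.move_linear(W(p,.03,0,.031),v=.06,stop_force=14)); st()
print(robot.move_linear(W(p,.076,0,.031),v=.03,stop_force=14)); st()
for n in("top","side"):
  a=optics.capture(n); q=proj(n,W(p,.05,0,.03)).astype(int);a=a[q[1]-55:q[1]+55,q[0]-75:q[0]+75,::-1]
  cv2.imwrite(f"pics/h_{n}.png",cv2.resize(a,None,fx=4,fy=4,interpolation=2))
E
```

```text
F [-0.35  0.84  5.14] fx 0.65 x -0.0774 z 0.0314 7.1333
False
F [-1.6  -6.65  6.37] fx -6.76 x 0.0281 z 0.0312 9.075
True
F [-0.95 -1.55  6.67] fx -1.79 x 0.0618 z 0.0313 10.1833
```

View pics/h_side.png

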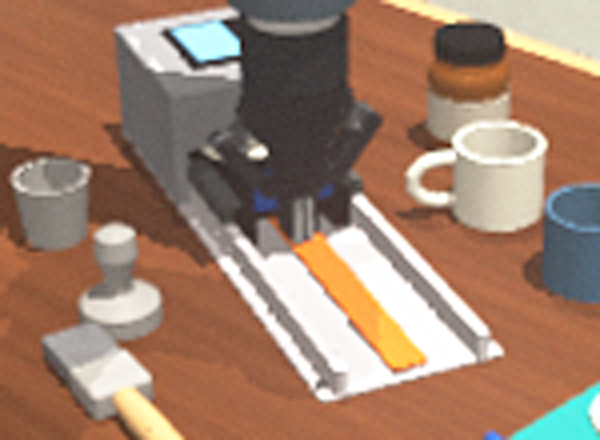

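The carriage is well under the hood and the fingers are against the blue plate at about (300,205). It stopped 5 mm short of nominal, so I press again more firmly to tell the stop from a snag.

```bash
python3 - <<'E'
from fit import *
p=np.load("p.npy"); c=np.array([np.cos(p[2]),np.sin(p[2]),0])
def st():
    f=np.mean([telemetry.read_force() for _ in range(5)],0); t=np.array(telemetry.read_tcp_pos()); d=t-W(p,0,0,0)
    print("F",np.round(f,2),"fx",round(f@c,2),"x",round(d@c,4),"z",round(t[2],4),telemetry.read_time())
for sf in (15,25):
    print(robot.move_linear(W(p,.080,0,.031),v=.015,stop_force=sf)); st(); robot.pause(.1); st()
E
```

```text
True
F [-1.62 -0.77  4.39] fx -1.32 x 0.0616 z 0.0316 10.7583
F [-0.87 -1.65  5.74] fx -1.86 x 0.0616 z 0.0316 10.8583
True
F [-1.2  -2.53  4.7 ] fx -2.79 x 0.0614 z 0.0318 11.4417
F [-0.45 -1.6   4.69] fx -1.65 x 0.0614 z 0.0318 11.5417
```

Rigid at x = 0.0615 m under 25 N. No other obstacle lies there, and the rear-plate offset in the overlay explains the 5 mm, so this is the stop. I back off with the bar still held, then rise and check.

```bash
python3 - <<'E'
from fit import *
p=np.load("p.npy")
robot.move_linear(W(p,.054,0,.0315),v=.04)
robot.move_linear(W(p,.052,0,.060),v=.08)
robot.move_linear(W(p,-.02,0,.17),v=.2)
o=[np.pi,0,p[2]-np.pi]
robot.move_pose([.36,-.25,.3],o)
print(telemetry.read_time(),telemetry.read_force())
ims=[]
for n in("top","side"):
  a=optics.capture(n); q=proj(n,W(p,.1,0,.03)).astype(int);a=a[q[1]-45:q[1]+45,q[0]-50:q[0]+50,::-1]
  ims.append(cv2.resize(a,(400,360),interpolation=2))
cv2.imwrite("pics/f.png",np.hstack(ims))
for n in("top","side"):
  for l,z in(("push_plate",.045),("catch_nose",.033),("catch_pad",.022),("carriage",.003)):
    for d in nets.place_of(l,n):
      X=ray(n,d["pixel"],z)-W(p,0,0,z); u=[X[0]*np.cos(p[2])+X[1]*np.sin(p[2]),-X[0]*np.sin(p[2])+X[1]*np.cos(p[2])]
      if abs(u[1])<.03 and abs(u[0])<.3: print(n,l,round(d["conf"],2),np.round(d["pixel"],1),np.round(u,4))
E
```

```text
14.3667 [-0.56239676 -0.01832699  0.06872551]
top push_plate 0.87 [346.2 239.5] [-0.293   0.0171]
top push_plate 0.66 [229.4 179.9] [ 0.0776 -0.0061]
top catch_nose 0.86 [214.7 172.7] [ 0.1258 -0.009 ]
top catch_pad 0.98 [277.2 205.1] [-0.0764  0.0044]
top carriage 0.96 [206.3 173.9] [0.1508 0.0023]
side push_plate 0.66 [298.5 258.9] [-0.2937  0.0119]
side push_plate 0.57 [239.2 183.8] [ 0.0868 -0.0052]
side catch_nose 0.66 [231.8 180.1] [ 0.1392 -0.0024]
side catch_pad 0.84 [266.3 216.6] [-0.0749 -0.0151]
side carriage 0.78 [230.3 187.8] [0.1475 0.0003]
```

View pics/f.png

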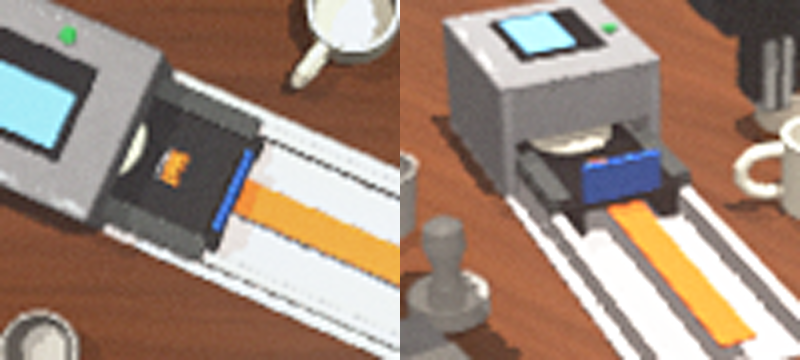

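The carriage is home under the hood. The orange nose stands up through the slot at about (173,168) in the top crop, with the small gap on its hood side, as expected when home. The bar is up, the bystanders are untouched and the arm is clear.

```bash
python3 -c "
from plant import hand_in
print(hand_in())"
```

```text
the job is handed in; nothing more can be done
None
```

I held the catch down, pushed the carriage in until it stopped hard, then backed off clear; the catch nose now shows up through the slot, and the job is handed in at about 15 s of robot time, with no verdict returned.

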